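# Load a photometer with a cell in its holder

## Robot

A 7-joint arm with a two-finger parallel gripper is mounted at the origin on the work surface. World frame = base frame: x ahead of the robot, y to its left, z up, the work surface at z = 0. Lengths are in mm, angles in degrees, forces in N, time in s.
With the tool pointing down it reaches from about 400 to 875 mm from the base axis. Payload 19.3 kg.
Tool frame: the origin (TCP) lies at the very end of the fingers, on their centre line; the grasp point (between the pads) lies ctrl.pinch_z behind it (ctrl.pinch_z is the distance from the TCP to the grasp point, in mm); z points along the fingers, y is the direction in which the jaws open and shut (so a half turn about z gives the same grasp; the last joint's range is limited). The gripper opens to 85 mm and grips with 20 to 120 N. Pads are 22 mm wide; open, the fingers measure 114 mm over their backs; the gripper's body (76 mm by 85 mm) begins 54 mm behind the grasp point. The pads swing forward as they close: fully open they stand 13 mm farther back than shut.
Start: joints at [71.666, 29.874, -2.08, 91.645, 1.215, 58.505, -6.463], TCP at [154.478, -605.6, 231.291] pointing down, gripper open.
Joint ranges: [-166.77, 166.77], [-17.47, 122.26], [-85.68, 81.53], [9.62, 139.38], [-72.42, 252.41], [9.2, 110.78], [-144.41, 144.41]. Speed limits (degrees/s): [108.29, 108.29, 136.94, 136.94, 172.46, 172.46, 172.46].

## Interface

Orientations are given as a 3x3 rotation matrix whose columns are the frame's x, y, z axes.
In Python, from station import monitor, cams, finish_job, ctrl gives the robot as it stands.
- The arm moves only by the shell command python3 -m creep 'ROWS' [FORCE]. ROWS is JSON, a list of rows, each a list of 3 entries, a list of its own where there are three numbers: the shift along the tool's x, y, z in mm, then the turn, a rotation vector about the tool's x, y, z in rad, then the opening, from 0 (shut) to 1 (fully open). In form: [[[x, y, z], [rx, ry, rz], grip], ...]. A call has 1 to 10 rows; each row is the pose to reach, as a shift and turn from the pose commanded when the call began, along the tool's axes at that moment; what a row does not reach only later rows make up. A row lasts 1/8 s, in which the tool goes at most 62.5 mm and 10.7 degrees, less where a joint would pass 70% of its speed; a pose out of reach is approached as far as the arm can. A call with a gripper value outside its range is refused whole. The fingers move at their own pace and stop on an object; FORCE is the grip in N (left out, the last holds). Time passes only in rows, so rows that repeat a pose let the fingers close. It gives the time, the measured TCP pose, the force and the opening at its end, in the units of the state.
- monitor.get_obs(): the state, without advancing time (a new reading comes with each control period).
- cams.snapshot(name): name is "scene" or "top" or "wrist"; returns a dict with "image" (420x560x3 uint8, red, green, blue), "fx", "fy", "cx", "cy" (pixels), "world_from_camera" (4x4, takes a point from camera to world coordinates). Camera axes: x right, y up, looking along -z (the intrinsics and any distortion apply to the point x, -y, -z); pixel columns grow to the right and rows downward; lengths in mm; the calibration is good to about 2 mm. A picture is of the moment at which its call begins. There is no depth.
- finish_job(): hands the job in, once; it reports no verdict.
The state is a dict: "clock": time; "joints": joint angles; "joint_vel": joint speeds; "joint_torque": joint torques, N m; "tcp_pos": TCP position; "tcp_rot": TCP orientation; "contact_force": force on the tool from outside, world axes, zero at the start; "ft_torque": the same for the moment, N m; "grip_width": finger opening in mm.
Only numpy, scipy, OpenCV 4.12 (cv2) and the standard library are available. Lean on these libraries where they do the work, as an engineer would, in place of code of your own. Each camera call takes 0.05 s, during which the arm holds its last target. There are 200 camera calls.

## Task

Load the longest of the three glass cells into the cell holder on the bench, pressing it down past the holder's spring until it sits fully home in the bay. Then lift the loaded holder by its black handle, set it down astride the rail in the photometer's open sample compartment with the handle towards the instrument's front (away from the lid's hinge), slid right up against the stop, and close the lid fully. Keep the cell upright all the time, and leave the other two cells and the jug where they are.

Things in the scene. Friction and masses are not known exactly. Their poses are not given: they have to be found in the camera images.
- cell_50: The longest of three capped rectangular glass cells: 55 mm long (x), 24 mm wide (y), 48 mm high; the glass is 42 mm high, the white cap on it (51 x 22 x 6 mm) slightly smaller all round. Frosted long sides, by which it is held, clear windows at both ends. About 90 g. Stands in the blue-grey tray. Origin at the centre of its underside, z up. May go into the holder either way round.
- cell_30: Bystander: the same kind of cell but 35 mm long (x), 24 mm wide, 48 mm high, in the tray. Not to be disturbed. Origin at the centre of its underside.
- cell_10: Bystander: the same kind of cell but only 15 mm long (x), 24 mm wide (y), 48 mm high, in the tray. Not to be disturbed. Origin at the centre of its underside.
- tray: Fixed shallow blue-grey plastic tray, 150 mm (x) by 300 mm (y), floor 4 mm thick, rim 16 mm high and 4 mm thick. Origin at the centre of its underside. The three cells stand in a row along its y, about 95 mm apart, in any order.
- holder: Loose aluminium cell holder, 240 g, on the bench. Base 80 mm long (x), 91 mm wide (y from -70 to +21), 16 mm high. Underneath, an open channel 34 mm wide, 10 mm deep, runs along x, centred on y = 0, to go astride the photometer's rail. On top is the bay for the cell, along x. Origin on the underside, below the middle of the bay. z up; the handle stands at the -y side.
- bay (a point): Point of the holder (axes as the holder's): middle of the bay floor, 16 mm above the holder's underside; the 55 mm cell's origin lies here when home, its long axis along x. The bay is 27 mm wide (y) between low side rails ending in outward-flared lips 11 mm above the bay floor. At the -x end is a rigid upright, face at x = -27.5 mm, 34 mm above the floor plus an outward-flared lip.
- handle (a point): Point of the holder (axes as the holder's): top centre of the black upright handle plate, 10 mm thick (y), 30 mm wide (x); its top is 78 mm above the holder's underside and 62 mm above the base. It lies 60 mm to the -y side of the bay's middle, which leaves 43 mm between the handle and the side of a cell in the bay.
- photometer: Fixed bench photometer, 420 mm (x) by 320 mm (y) by 150 mm high, pale shell; its front faces its -y. Origin at the centre of its underside, z up. The sample compartment is an open-topped dark-lined well at x -170 to +10 mm, y -100 to +60 mm, floor 50 mm above the bench, walls up to 150 mm. To its +x lie the keypad and display.
- seat (a point): Point of the photometer (its axes) on the compartment floor, 50 mm above the bench: the holder's origin lies here, x along this x, handle towards this -y, when it stands on the floor astride the rail and against the stop. The rail runs along x through it: 28 mm wide, 8 high, from -80 to +40 mm. At +40 mm a stop block (44 mm wide, 20 high) meets the +x end of the holder's base.
- lid (a joint): Opening angle of the compartment lid in rad: 0 closed (lying on the top of the photometer), about 1.7 as found (upright, leaning slightly back), limit 1.95. Stiff hinge: the lid stays at any angle; about 0.35 N m, plus the lid's weight (250 g), moves it.
- lid_hinge (a point): Point of the photometer (axes as the photometer's): middle of the lid's hinge line, which runs along x behind the compartment, 150 mm above the bench. The lid is a flat slab, 200 mm wide (x), 180 mm from hinge to front edge, 22 mm thick; closed, it reaches from here to -y and its underside is at this height.
- lid_edge (a point): Point of the lid: middle of its front edge, on its outer (upper) face, 180 mm from the hinge line. When the lid is open this edge is its top and the outer face looks back, to the photometer's +y; it is closed by pushing this outer face forward and then down.
- jug: Bystander: translucent plastic measuring jug, 112 mm across, 170 mm high, handle at its +y. Not to be disturbed. Origin at the centre of its underside.
- tube_stand: Bystander, fixed: wire-ended stand of test tubes, 70 mm (x) by 240 mm (y), 145 mm high. Origin at the centre of its underside.
- spring (a point): Point of the holder (axes as the holder's): foot of the forked leaf spring at the bay's +x end, 30 mm from point bay. At rest its bend, 24 mm above the bay floor, stands at bay x = +25.5 mm; its flared top, 36 mm up, at x = +31.5 mm. Lower the cell 1 to 2 mm to the +x side and press with 5 to 10 N: the spring yields to +x, then holds the cell against the -x upright with about 2.5 N.
Mind the look-alikes: they are no part of the job. Of the things shaped like the holder, the aluminium one is meant.

How it is judged:
By the outcome, as a careful person would: the job done as asked, in the order asked, and still so for the second after the job is handed in, with the robot touching nothing.
It also fails if it takes over 72 s, if anything falls off the work surface, if the arm or the gripper's body presses on something with over 40 N, if the wrist force passes 120 N, or if a joint passes its speed limit or range.

## Working session

There is one attempt and no reset: what is moved stays moved. The work goes in short steps, Python scripts to look and compute and a shell command to move; the robot and the scene stay as the last step left them, time stands still between calls to the robot, and variables do not carry over. Pictures are saved under pics/ and viewed, about 8 in all and at most 12, crops included, and the job is handed in when it is done.

```bash
ls; mkdir -p pics; python3 - <<'E'
from station import monitor,cams,ctrl
import cv2,numpy as np
print(ctrl.pinch_z); o=monitor.get_obs(); print({k:np.round(v,2).tolist() for k,v in o.items()})
for n in ["scene","top"]:
    s=cams.snapshot(n); cv2.imwrite(f"pics/{n}0.png",s["image"][:,:,::-1]); print(n,s["fx"],s["fy"],s["cx"],s["cy"],[k for k in s],np.round(s["world_from_camera"],3).tolist())
a=cv2.imread("pics/scene0.png")
cv2.imwrite("pics/scene0.png",a)
E
```

```text
pics
18.700000000000003
{'clock': 0.0, 'joints': [71.67, 29.91, -2.08, 91.67, 1.21, 58.5, -6.46], 'joint_vel': [-0.05, -0.01, -0.13, -0.01, 0.08, -0.01, 0.01], 'joint_torque': [0.0, -92.71, 1.98, -36.99, 0.02, 0.01, -0.0], 'tcp_pos': [154.38, -605.3, 230.74], 'tcp_rot': [[0.97, 0.25, -0.0], [0.25, -0.97, 0.0], [-0.0, -0.0, -1.0]], 'contact_force': [0.4, -0.27, 0.22], 'ft_torque': [0.04, -0.0, -0.01], 'grip_width': 85.34}
scene 415.14091977595876 415.14091977595876 279.4577511034258 205.70279503760975 ['image', 'fx', 'fy', 'cx', 'cy', 'world_from_camera'] [[0.774, -0.47, 0.425, 911.927], [0.633, 0.559, -0.535, -526.295], [0.014, 0.683, 0.73, 816.039], [0.0, 0.0, 0.0, 1.0]]
top 445.92907377415816 445.92907377415816 274.64775614184913 211.34189721848654 ['image', 'fx', 'fy', 'cx', 'cy', 'world_from_camera'] [[-0.017, 0.995, -0.095, 417.657], [-1.0, -0.019, -0.018, -16.709], [-0.02, 0.095, 0.995, 1108.565], [0.0, 0.0, 0.0, 1.0]]
```

View pics/scene0.png

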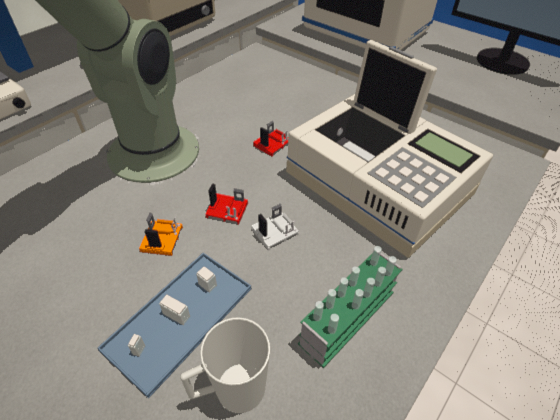

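View pics/top0.png

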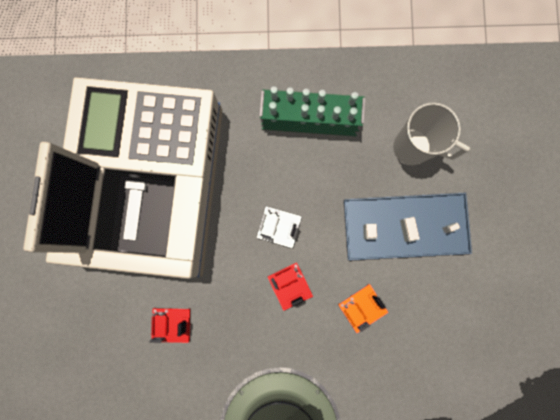

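Top view: candidates for the holder are the silver one (280,227), the reds at (291,287) and (171,326), and the orange one (363,308), so I pick silver. The cells are at (371,231), (410,229, the longest) and (452,228). The photometer's rail is at (133,210) with its lid to the left (world +y). I'll check the choice in a close crop.

```bash
cat > h.py <<'E'
import numpy as np,cv2
from station import monitor,cams,ctrl
def ray(s,u,v):
    T=np.array(s["world_from_camera"]); d=np.array([(u-s["cx"])/s["fx"],-(v-s["cy"])/s["fy"],-1.]); return T[:3,3],T[:3,:3]@d
def onz(s,u,v,z):
    o,d=ray(s,u,v); return o+d*(z-o[2])/d[2]
def proj(s,p):
    T=np.array(s["world_from_camera"]); c=T[:3,:3].T@(np.array(p)-T[:3,3]); return s["cx"]+s["fx"]*c[0]/-c[2], s["cy"]-s["fy"]*c[1]/-c[2]
def tri(a,ua,b,ub):
    o1,d1=ray(a,*ua);o2,d2=ray(b,*ub);k=np.linalg.lstsq(np.c_[d1,-d2],o2-o1,rcond=None)[0];p=o1+d1*k[0];q=o2+d2*k[1];return (p+q)/2,np.linalg.norm(p-q)
E
python3 - <<'E'
from h import *
a=cv2.imread("pics/top0.png");b=cv2.imread("pics/scene0.png")
def c(i,x,y,w,h,W,H): return cv2.resize(i[y:y+h,x:x+w],(W,H),interpolation=cv2.INTER_CUBIC)
m=np.vstack([np.hstack([c(a,250,200,60,60,300,300),c(a,340,190,130,75,500,300)]),np.hstack([c(b,245,195,60,60,300,300),c(a,20,130,200,150,400,300),c(b,60,20,5,5,100,300)])])
cv2.imwrite("pics/crop1.png",m)
E
```

```text
(no output)
```

View pics/crop1.png

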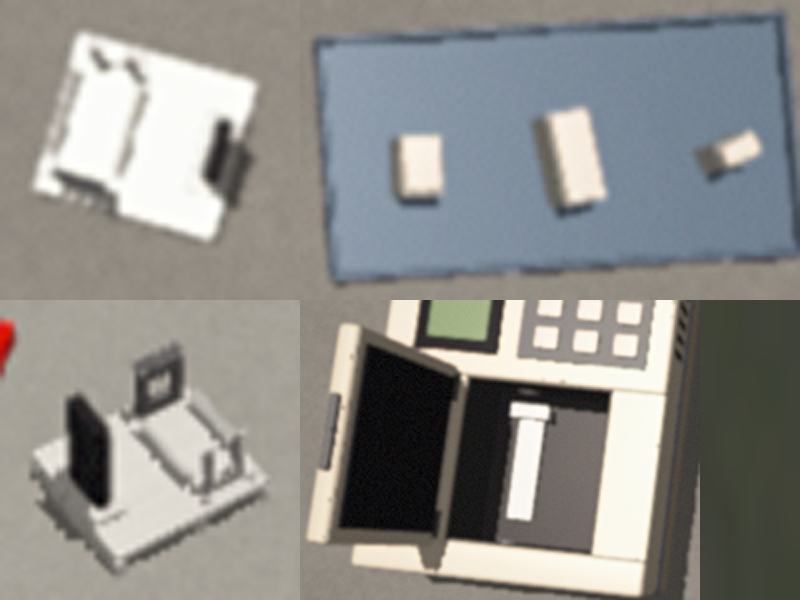

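The crop confirms the choice: silver base, black handle towards world -y, windowed upright at -x and forked spring at +x. The middle cell is the longest. Next I measure.

```bash
python3 - <<'E'
from h import *
s=cams.snapshot("top"); im=s["image"]; hsv=cv2.cvtColor(im,cv2.COLOR_RGB2HSV)
def rect(box,z,thr=150,sat=60,k=0):
    x,y,w,h=box; r=hsv[y:y+h,x:x+w]; m=((r[...,2]>thr)&(r[...,1]<sat)).astype(np.uint8)
    cs,_=cv2.findContours(cv2.resize(m*255,None,fx=1,fy=1),cv2.RETR_EXTERNAL,cv2.CHAIN_APPROX_NONE)
    c=max(cs,key=cv2.contourArea)[:,0,:]+[x,y]
    p=np.array([onz(s,u,v,z)[:2] for u,v in c],np.float32); R=cv2.minAreaRect(p); return np.round(R[0],1),np.round(np.array(R[1])+2.4,1),round(R[2],1),np.round(cv2.boxPoints(R),0).tolist()
print("holder",rect((250,200,60,60),16,180))
for n,b in dict(c30=(358,215,28,32),c50=(395,210,30,40),c10=(440,215,25,25)).items(): print(n,rect(b,52,170))
print("rail",rect((118,186,34,58),58,180))
# crop2 coords (top crop 2x origin 20,130, lower row at x300,y300)
f=lambda X,Y:((X-300)/2+20,(Y-300)/2+130)
print("stop top corners",[np.round(onz(s,*f(*q),70),0) for q in [(509,403),(551,405)]], "stop front", np.round(onz(s,*f(530,418),70),0))
for n,q,z in [("well +x right",(610,391),150),("well -x right",(593,556),150),("shell -x-y corner",(650,596),150)]: print(n,np.round(onz(s,*f(*q),z),0))
print("handle top (5x)",[np.round(onz(s,250+X/5,200+Y/5,78),1) for X,Y in [(248,150),(232,208)]])
E
```

```text
holder (array([484.9,  -5.9]), array([95.7, 84.5]), 73.0, [[432.0, -38.0], [510.0, -63.0], [538.0, 27.0], [459.0, 51.0]])
c30 (array([ 470.1, -224.8]), array([38. , 27.9]), 3.5, [[452.0, -213.0], [453.0, -239.0], [489.0, -236.0], [487.0, -211.0]])
c50 (array([ 473. , -319.8]), array([58.5, 27.5]), 10.3, [[443.0, -312.0], [448.0, -337.0], [503.0, -327.0], [498.0, -302.0]])
c10 (array([ 474.4, -419.5]), array([16.9, 24.8]), 25.3, [[463.0, -412.0], [473.0, -433.0], [486.0, -426.0], [476.0, -406.0]])
rail (array([522.3, 338.7]), array([ 48.2, 129.3]), 88.6, [[458.0, 317.0], [585.0, 314.0], [586.0, 360.0], [459.0, 363.0]])
stop top corners [array([595., 357.,  70.]), array([592., 307.,  70.])] stop front [577. 332.  70.]
well +x right [592. 217. 150.]
well -x right [413. 235. 150.]
shell -x-y corner [370. 173. 150.]
handle top (5x) [array([472.1, -54.8,  78. ]), array([445.5, -46.8,  78. ])]
```

```bash
cat >> h.py <<'E'
from scipy.spatial.transform import Rotation as Ro
def goal(p,yaw):
    """shift/turn in tool axes to TCP p, pointing down, tool x at yaw deg"""
    o=monitor.get_obs(); R=np.array(o["tcp_rot"]); c,s_=np.cos(np.radians(yaw)),np.sin(np.radians(yaw))
    G=np.array([[c,s_,0],[s_,-c,0],[0,0,-1]]); return np.round(R.T@(np.array(p)-o["tcp_pos"]),1).tolist(),np.round(Ro.from_matrix(R.T@G).as_rotvec(),3).tolist()
E
python3 - <<'E'
from h import *
print(goal((473,-320,230),10.3))
s=cams.snapshot("top");b=cams.snapshot("scene")
y=np.radians(-17.3);R=np.array([[np.cos(y),-np.sin(y),0],[np.sin(y),np.cos(y),0],[0,0,1]]);O=np.array([492,17.4,0])
for q in [(0,-60,78),(15,-65,78),(-15,-55,78),(30,0,16),(0,0,16)]: 
    p=O+R@q; print(q,np.round(p),np.round(proj(s,p),1),np.round(proj(b,p),1))
f=lambda X,Y:((X-300)/2+20,(Y-300)/2+130)
for q in [(519,418),(545,418),(508,521),(533,522)]: print("rail",np.round(onz(s,*f(*q),58),1))
E
```

```text
([379.3, -197.8, 1.0], [-0.001, 0.0, 0.07])
(0, -60, 78) [474. -40.  78.] [293.1 229.2] [262.2 217. ]
(15, -65, 78) [487. -49.  78.] [297.  223.6] [263.8 221.9]
(-15, -55, 78) [461. -31.  78.] [289.2 234.9] [260.7 212.2]
(30, 0, 16) [521.   8.  16.] [272.5 212.1] [289.4 231.3]
(0, 0, 16) [492.  17.  16.] [269.1 223.8] [282.7 223.6]
rail [578.6 349.1  58. ]
rail [578.  317.8  58. ]
rail [455.7 360.4  58. ]
rail [454.  330.6  58. ]
```

```bash
R='[[379,-198,0],[0,0,0.07],1]'; python3 -m creep '[[[379,-198,1],[0,0,0.07],1],[[379,-198,1],[0,0,0.07],1],[[379,-198,1],[0,0,0.07],1],[[379,-198,1],[0,0,0.07],1],[[379,-198,1],[0,0,0.07],1],[[379,-198,1],[0,0,0.07],1],[[379,-198,1],[0,0,0.07],1],[[379,-198,1],[0,0,0.07],1],[[379,-198,1],[0,0,0.07],1],[[379,-198,1],[0,0,0.07],1]]' 30
python3 - <<'E'
from h import *
s=cams.snapshot("wrist"); cv2.imwrite("pics/w1.png",s["image"][:,:,::-1]); np.save("pics/w1.npy",s,allow_pickle=True)
print(np.round(s["world_from_camera"],3).tolist(),s["fx"],s["cx"],s["cy"])
E
```

```text
clock: 1.5
tcp_pos: [471.8, -321.2, 230.3]
tcp_rot: [[0.984, 0.177, -0.0], [0.177, -0.984, -0.0], [-0.0, 0.0, -1.0]]
contact_force: [0.5, -0.4, 0.4]
grip_width: 85.5
[[0.177, 0.93, 0.323, 555.877], [-0.984, 0.167, 0.059, -305.666], [0.0, -0.329, 0.944, 373.66], [0.0, 0.0, 0.0, 1.0]] 344.00347922764064 279.21572822351214 200.50594470997353
```

View pics/w1.png

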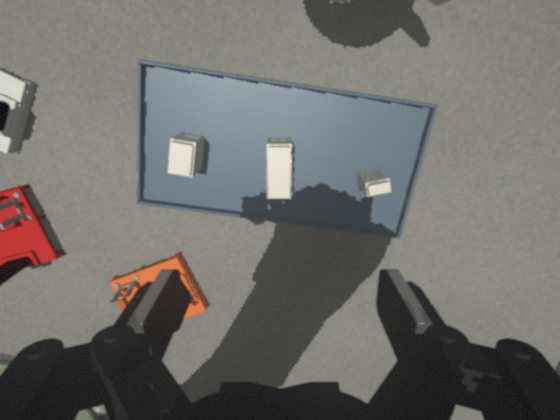

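The wrist view shows the long cell's cap centred near (280,171), with cell_30 at (183,157) and cell_10 at (376,186).

```bash
cat >> h.py <<'E'
def mrect(s,box,z,thr=150,sat=60):
    hsv=cv2.cvtColor(s["image"],cv2.COLOR_RGB2HSV); x,y,w,h=box; r=hsv[y:y+h,x:x+w]; m=((r[...,2]>thr)&(r[...,1]<sat)).astype(np.uint8)
    cs,_=cv2.findContours(m,cv2.RETR_EXTERNAL,cv2.CHAIN_APPROX_NONE); c=max(cs,key=cv2.contourArea)[:,0,:]+[x,y]
    p=np.array([onz(s,u,v,z)[:2] for u,v in c],np.float32); R=cv2.minAreaRect(p); return np.round(R[0],1),np.round(R[1],1),round(R[2],1),np.round(cv2.boxPoints(R),0).tolist()
E
python3 - <<'E'
from h import *
s=np.load("pics/w1.npy",allow_pickle=True).item()
for t in (140,170,190): print(mrect(s,(255,130,50,80),52,t))
print(goal((471.5,-321,60),10.5))
E
```

```text
(array([ 481. , -319.5]), array([66.4, 47.9]), 10.2, [[444.0, -302.0], [453.0, -349.0], [518.0, -337.0], [509.0, -290.0]])
(array([ 475. , -319.7]), array([52.4, 23.9]), 10.2, [[447.0, -313.0], [451.0, -336.0], [503.0, -327.0], [499.0, -303.0]])
(array([ 475.1, -319.9]), array([52.6, 22.5]), 9.6, [[447.0, -313.0], [451.0, -335.0], [503.0, -327.0], [499.0, -304.0]])
([-0.3, -0.2, 170.4], [0.0, 0.0, -0.005])
```

```bash
python3 -c "
from h import *
print(goal((475,-319.8,20),10))"
python3 -m creep '[[[3.5,-0.8,50],[0,0,0.004],1],[[3.5,-0.8,110],[0,0,0.004],1],[[3.5,-0.8,160],[0,0,0.004],1],[[3.5,-0.8,195],[0,0,0.004],0.7],[[3.5,-0.8,210],[0,0,0.004],0.5],[[3.5,-0.8,210],[0,0,0.004],0.1],[[3.5,-0.8,210],[0,0,0.004],0.1],[[3.5,-0.8,210],[0,0,0.004],0.1],[[3.5,-0.8,210],[0,0,0.004],0.1],[[3.5,-0.8,210],[0,0,0.004],0.1]]' 50
```

```text
([3.4, -0.8, 210.4], [0.0, 0.0, 0.003])
clock: 2.8
tcp_pos: [476.6, -319.0, 21.3]
tcp_rot: [[0.985, 0.175, 0.001], [0.175, -0.985, -0.001], [0.001, 0.001, -1.0]]
contact_force: [-1.4, 0.6, 9.1]
grip_width: 23.1
```

```bash
python3 -m creep '[[[0,0,-10],[0,0,0],0.1],[[0,0,-50],[0,0,0],0.1],[[0,0,-100],[0,0,0],0.1],[[0,0,-150],[0,0,0],0.1],[[0,0,-180],[0,0,0],0.1],[[0,0,-180],[0,0,0],0.1],[[0,0,-180],[0,0,0],0.1]]'; python3 -c "
from h import *
print(goal((444,32,200),-17.3))"
```

```text
clock: 3.68
tcp_pos: [475.7, -318.5, 200.1]
tcp_rot: [[0.985, 0.175, -0.0], [0.175, -0.985, 0.0], [-0.0, -0.0, -1.0]]
contact_force: [0.7, -0.3, -2.1]
grip_width: 23.2
([30.1, -350.6, 0.2], [-0.0, 0.0, 0.478])
```

```bash
python3 -m creep '[[[5,-40,0],[0,0,0.08],0.1],[[10,-95,0],[0,0,0.16],0.1],[[16,-155,0],[0,0,0.24],0.1],[[20,-215,0],[0,0,0.32],0.1],[[25,-270,0],[0,0,0.4],0.1],[[30,-315,0],[0,0,0.46],0.1],[[30,-340,0],[0,0,0.478],0.1],[[30,-350,0],[0,0,0.478],0.1],[[30,-350,0],[0,0,0.478],0.1],[[30,-350,0],[0,0,0.478],0.1]]'
python3 - <<'E'
from h import *
s=cams.snapshot("wrist"); s["obs"]=monitor.get_obs(); cv2.imwrite("pics/w2.png",s["image"][:,:,::-1]); np.save("pics/w2.npy",s,allow_pickle=True)
print(s["obs"]["contact_force"],s["obs"]["tcp_pos"])
E
```

```text
clock: 4.92
tcp_pos: [444.5, 30.1, 200.1]
tcp_rot: [[0.954, -0.299, -0.0], [-0.299, -0.954, -0.0], [-0.0, 0.0, -1.0]]
contact_force: [0.1, 0.4, -0.8]
grip_width: 23.1
[-0.1224804  -0.15498093 -0.68619225] [444.49122188  30.08972513 200.1559061 ]
```

View pics/w2.png

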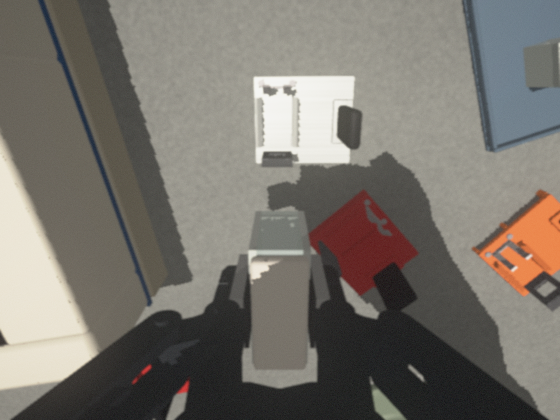

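```bash
python3 - <<'E'
from h import *
s=np.load("pics/w2.npy",allow_pickle=True).item()
for t in (150,180): print(mrect(s,(235,60,130,125),16,t))
a=s["image"]; c=cv2.resize(a[60:390,225:385,::-1],None,fx=2.4,fy=2.4,interpolation=cv2.INTER_CUBIC)
z=[cv2.resize(a[60:180,235:375,::-1],(560,480),interpolation=cv2.INTER_CUBIC),cv2.resize(a[200:380,240:320,::-1],(213,480),interpolation=cv2.INTER_CUBIC)]
cv2.imwrite("pics/crop2.png",np.hstack(z))
E
```

```text
(array([482.4,  -1.5]), array([126.2, 113.9]), 72.6, [[409.0, -45.0], [518.0, -79.0], [556.0, 42.0], [447.0, 76.0]])
(array([485.8,  -5.5]), array([91.9, 80.3]), 72.6, [[434.0, -37.0], [510.0, -61.0], [538.0, 26.0], [461.0, 50.0]])
```

View pics/crop2.png

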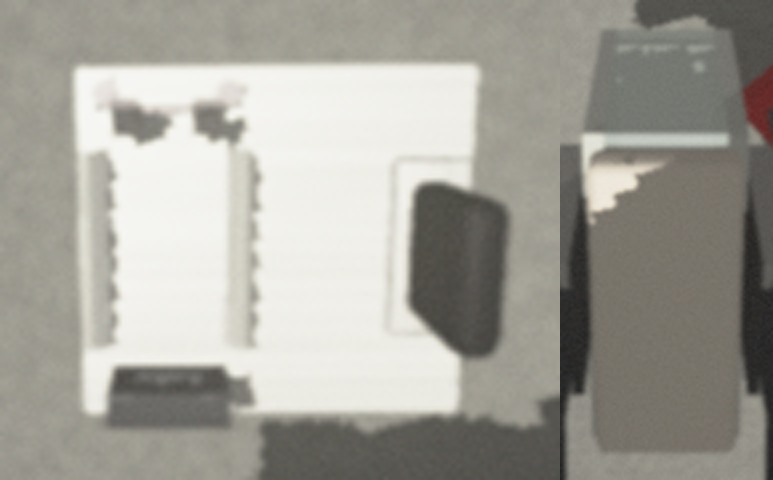

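```bash
python3 - <<'E'
from h import *
s=np.load("pics/w2.npy",allow_pickle=True).item()
O=np.array([493.1,17.9,0]);y=np.radians(-17.4);R=np.array([[np.cos(y),-np.sin(y),0],[np.sin(y),np.cos(y),0],[0,0,1]])
L=lambda u,v,z:np.round(R.T@(onz(s,u,v,z)-O),1)
print("rails lip/inner",L(235+110/4,122,27),L(235+230/4,122,27),"outer base",L(235+90/4,122,27),L(235+250/4,122,27))
print("upright top front/back",L(277,60+372/4,52),"spring top",L(277,60+90/4,52))
print("handle top",L(235+435/4,60+180/4,78),L(235+510/4,60+350/4,78),L(235+470/4,60+190/4,78),L(235+455/4,60+350/4,78))
o=s["obs"];T=np.array(o["tcp_rot"])
for q in [(279.5,256),(279.5,368.7),(250.5,300),(309.4,300)]: print("cap in tool",np.round(T.T@(onz(s,*q,231)-o["tcp_pos"]),1))
print("cell front bottom (z183)",np.round(T.T@(onz(s,279.5,211.5,183)-o["tcp_pos"]),1))
print(O+R@[0,0,16])
E
```

```text
rails lip/inner [ 0.1 12.7 27. ] [  0.2 -14.4  27. ] outer base [ 0.1 17.2 27. ] [  0.2 -18.9  27. ]
upright top front/back [-23.1  -0.5  52. ] spring top [34.  -0.6 52. ]
handle top [ 18.2 -50.5  78. ] [-13.6 -67.   78. ] [ 16.5 -57.1  78. ] [-13.6 -56.3  78. ]
cap in tool [ 24.6  -0.5 -30.8]
cap in tool [-28.2  -0.4 -30.8]
cap in tool [  5.6 -11.6 -30.8]
cap in tool [  5.6  11.1 -30.8]
cell front bottom (z183) [23.6 -0.4 17.2]
[493.1  17.9  16. ]
```

```bash
python3 - <<'E'
from h import *
s=np.load("pics/w2.npy",allow_pickle=True).item()
O=np.array([493.1,17.9,0]);y=np.radians(-17.4);R=np.array([[np.cos(y),-np.sin(y),0],[np.sin(y),np.cos(y),0],[0,0,1]])
for q in [(-27.5,0,16),(-27.5,0,50),(-31,0,54),(31.5,0,52),(25.5,0,40),(0,-55,78),(0,-65,78)]: 
    u,v=proj(s,O+R@q); print(q,"crop",round((u-235)*4),round((v-60)*4))
p=O+R@[3.5,-0.5,0]; print(p); print(goal((p[0],p[1],100),-17.4))
E
```

```text
(-27.5, 0, 16) crop 167 360
(-27.5, 0, 50) crop 166 390
(-31, 0, 54) crop 165 410
(31.5, 0, 52) crop 165 103
(25.5, 0, 40) crop 165 132
(0, -55, 78) crop 453 279
(0, -65, 78) crop 505 279
[496.29032075  16.37623706   0.        ]
([53.5, -2.4, 100.1], [0.0, 0.0, 0.0])
```

```bash
python3 -m creep '[[[40,-2,30],[0,0,0],0.1],[[53,-2.4,80],[0,0,0],0.1],[[53,-2.4,115],[0,0,0],0.1],[[53,-2.4,128],[0,0,0],0.1],[[53,-2.4,128],[0,0,0],0.1],[[53,-2.4,128],[0,0,0],0.1]]' 60; python3 - <<'E'
from h import *
o=monitor.get_obs();print(o["tcp_pos"],o["contact_force"])
p=[];
s=cams.snapshot("wrist"); b=cams.snapshot("scene"); 
cv2.imwrite("pics/w3.png",np.hstack([cv2.resize(s["image"][100:400,180:400,::-1],(440,600)),cv2.resize(b["image"][185:265,235:283,::-1],(360,600),interpolation=cv2.INTER_CUBIC)]))
E
```

```text
clock: 5.72
tcp_pos: [496.5, 17.7, 73.6]
tcp_rot: [[0.955, -0.298, 0.002], [-0.298, -0.955, 0.0], [0.002, -0.001, -1.0]]
contact_force: [0.5, -1.2, -1.0]
grip_width: 22.8
[496.47799357  17.65527083  73.59720624] [ 0.48509727 -1.17447867 -0.97205586]
```

View pics/w3.png

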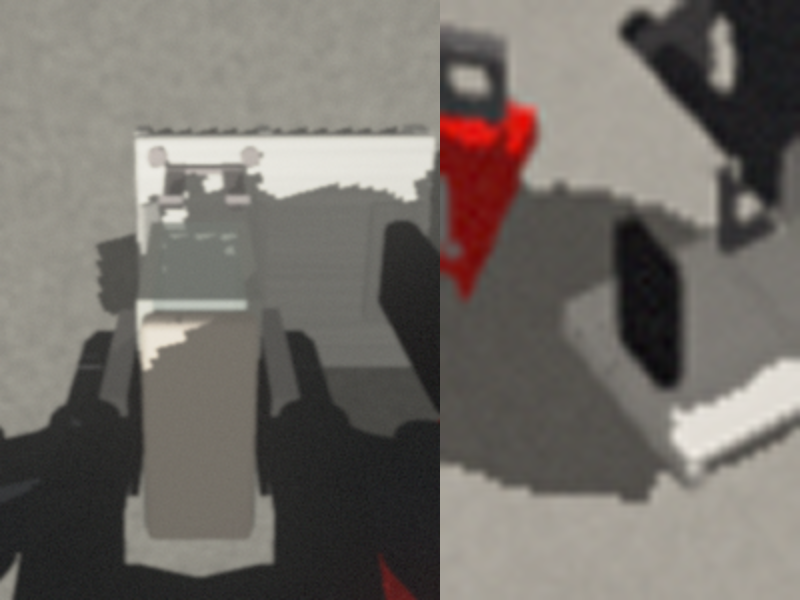

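```bash
python3 -m creep '[[[0,0,3],[0,0,0],0.1],[[0,0,6],[0,0,0],0.1],[[0,0,9],[0,0,0],0.1],[[0,0,12],[0,0,0],0.1],[[0,0,15],[0,0,0],0.1],[[0,0,15],[0,0,0],0.1]]' 80;python3 -m creep '[[[0,0,3],[0,0,0],0.1],[[0,0,6],[0,0,0],0.1],[[0,0,9],[0,0,0],0.1],[[0,0,9],[0,0,0],0.1]]'
```

```text
clock: 6.58
tcp_pos: [495.6, 17.7, 57.0]
tcp_rot: [[0.955, -0.298, -0.0], [-0.298, -0.955, 0.0], [-0.0, 0.0, -1.0]]
contact_force: [0.7, -0.6, -2.0]
grip_width: 22.7
clock: 7.08
tcp_pos: [495.6, 17.6, 48.0]
tcp_rot: [[0.955, -0.298, -0.0], [-0.298, -0.955, -0.0], [-0.0, 0.0, -1.0]]
contact_force: [-0.3, 0.2, -2.4]
grip_width: 22.7
```

```bash
python3 -m creep '[[[0,0.8,0],[0,0,0],0.1],[[0,0.8,2],[0,0,0],0.1],[[0,0.8,4],[0,0,0],0.1],[[0,0.8,6],[0,0,0],0.1],[[0,0.8,6],[0,0,0],0.1]]' ;python3 -m creep '[[[0,0,2],[0,0,0],0.1],[[0,0,4],[0,0,0],0.1],[[0,0,6],[0,0,0],0.1],[[0,0,6],[0,0,0],0.1]]'
```

```text
clock: 7.7
tcp_pos: [495.5, 16.9, 42.1]
tcp_rot: [[0.955, -0.298, -0.0], [-0.298, -0.955, -0.0], [-0.0, 0.0, -1.0]]
contact_force: [-0.6, -0.2, -3.3]
grip_width: 22.0
clock: 8.2
tcp_pos: [495.4, 16.9, 36.1]
tcp_rot: [[0.955, -0.298, -0.0], [-0.298, -0.955, -0.0], [-0.0, 0.0, -1.0]]
contact_force: [0.6, 0.1, -2.4]
grip_width: 22.3
```

```bash
python3 -m creep '[[[0,0,1],[0,0,0],0.1],[[0,0,2],[0,0,0],0.1],[[0,0,3],[0,0,0],0.1],[[0,0,3],[0,0,0],0.1]]';python3 -m creep '[[[0,0,1],[0,0,0],0.1],[[0,0,2],[0,0,0],0.1],[[0,0,2],[0,0,0],0.1]]'
python3 - <<'E'
from h import *
s=cams.snapshot("wrist"); b=cams.snapshot("scene"); 
cv2.imwrite("pics/w4.png",np.hstack([cv2.resize(s["image"][100:400,180:400,::-1],(440,600)),cv2.resize(b["image"][195:255,235:283,::-1],(360,600),interpolation=cv2.INTER_CUBIC)]))
E
```

```text
clock: 8.7
tcp_pos: [495.5, 17.0, 33.4]
tcp_rot: [[0.955, -0.298, -0.0], [-0.298, -0.955, 0.0], [-0.0, -0.0, -1.0]]
contact_force: [-1.6, 0.1, 4.3]
grip_width: 22.3
clock: 9.07
tcp_pos: [495.6, 17.0, 33.2]
tcp_rot: [[0.955, -0.298, 0.001], [-0.298, -0.955, -0.0], [0.001, -0.0, -1.0]]
contact_force: [-14.8, 0.1, 58.4]
grip_width: 22.4
```

View pics/w4.png

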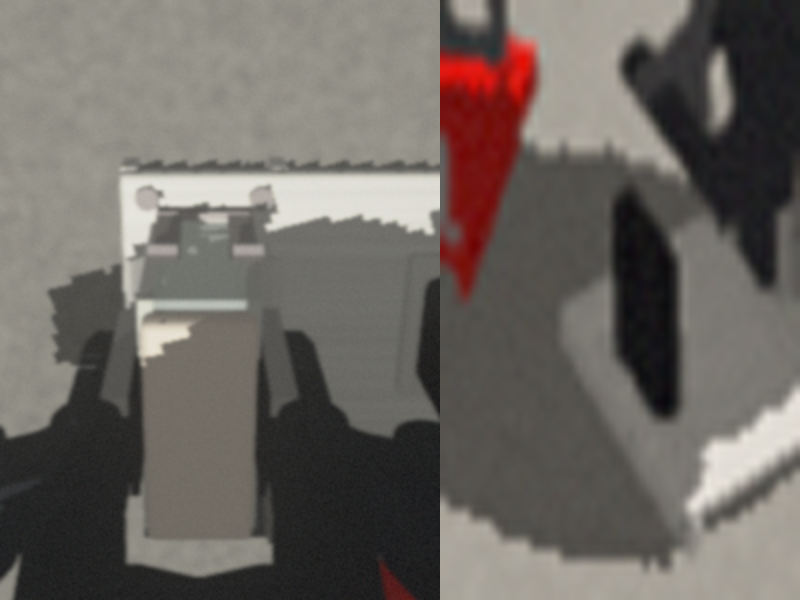

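It hit the floor at the expected height (TCP 33), and the cell shows between the fork and the fingers, centred. I ease off and release gently, with a limited opening because of the handle.

```bash
python3 -m creep '[[[0,0,-1.5],[0,0,0],0.1],[[0,0,-1.5],[0,0,0],0.1],[[0,0,-1.5],[0,0,0],0.35],[[0,0,-1.5],[0,0,0],0.5],[[0,0,-1.5],[0,0,0],0.5],[[0,0,-1.5],[0,0,0],0.5]]' 40
python3 -m creep '[[[0,0,-20],[0,0,0],0.5],[[0,0,-60],[0,0,0],0.5],[[0,0,-110],[0,0,0],0.5],[[-20,0,-150],[0,0,0],0.5],[[-40,0,-170],[0,0,0],0.5],[[-45,0,-170],[0,0,0],0.5],[[-45,0,-170],[0,0,0],0.5],[[-45,0,-170],[0,0,0],0.5]]'
python3 - <<'E'
from h import *
s=cams.snapshot("wrist"); b=cams.snapshot("scene"); s["obs"]=monitor.get_obs(); np.save("pics/w5.npy",s,allow_pickle=True); np.save("pics/b5.npy",b,allow_pickle=True)
cv2.imwrite("pics/w5.png",np.hstack([cv2.resize(s["image"][60:180,235:375,::-1],(525,450),interpolation=cv2.INTER_CUBIC),cv2.resize(b["image"][195:255,245:281,::-1],(270,450),interpolation=cv2.INTER_CUBIC)]))
E
```

```text
clock: 9.93
tcp_pos: [495.4, 16.9, 32.7]
tcp_rot: [[0.955, -0.298, -0.0], [-0.298, -0.955, -0.0], [-0.0, 0.0, -1.0]]
contact_force: [0.1, 0.1, -0.5]
grip_width: 42.5
clock: 10.92
tcp_pos: [452.7, 30.1, 202.0]
tcp_rot: [[0.955, -0.298, -0.001], [-0.298, -0.955, -0.0], [-0.001, 0.001, -1.0]]
contact_force: [0.1, 0.5, 0.1]
grip_width: 42.7
```

View pics/w5.png

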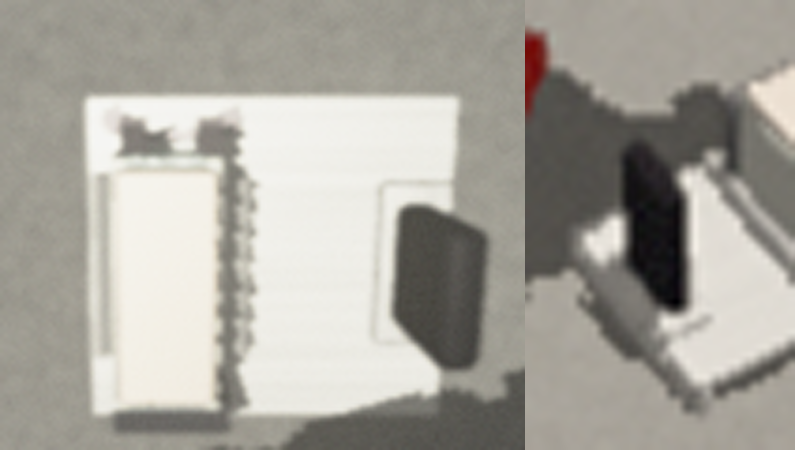

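The cell sits level in the bay against the upright: cap at crop (115-220,165-410), fork closed behind it. I measure the holder pose and the cap height.

```bash
python3 - <<'E'
from h import *
s=np.load("pics/w5.npy",allow_pickle=True).item()
g=lambda X,Y:(235+X/3.75,60+Y/3.75)
P=[onz(s,*g(*q),16)[:2] for q in [(86,97),(458,97),(438,413),(93,413)]]
print(np.round(P,1).tolist(), [round(float(np.linalg.norm(P[i]-P[i-1])),1) for i in range(4)])
C=np.mean(P,0); d=(P[0]-P[3])+(P[1]-P[2]); yaw=np.degrees(np.arctan2(d[1],d[0])); print(C,yaw)
y=np.radians(yaw);R=np.array([[np.cos(y),-np.sin(y),0],[np.sin(y),np.cos(y),0],[0,0,1]]); O=np.r_[C,0]+R@[0,24.5,0]; print("O",O)
for z in (64,70): 
    q=[onz(s,*g(*k),z) for k in [(115,168),(216,168),(217,407),(116,408)]]; print(z,[round(float(np.linalg.norm(q[i]-q[i-1])),1) for i in range(4)], R.T@(np.mean(q,0)-O))
for k in [(0,-55,78),(0,-65,78),(15,-60,78),(-15,-60,78)]:
    u,v=proj(s,O+R@k); print(k,round((u-235)*3.75),round((v-60)*3.75))
h=O+R@[0,-60,0]; print("handle",h); print(goal((h[0],h[1],120),yaw))
E
```

```text
[[535.7, 25.0], [508.9, -61.0], [433.7, -38.2], [460.6, 48.1]] [78.6, 90.1, 78.6, 90.5]
[484.71241556  -6.53334048] -16.9853013065492
O [491.86951148  16.89796289   0.        ]
64 [51.8, 21.3, 51.6, 22.6] [ 0.07447834  1.42281589 64.        ]
70 [50.7, 20.8, 50.5, 22.1] [ 1.01096663  1.42262676 70.        ]
(0, -55, 78) 439 301
(0, -65, 78) 487 301
(15, -60, 78) 468 227
(-15, -60, 78) 458 372
handle [474.34192964 -40.48482089   0.        ]
([41.9, 60.9, 82.1], [0.0, 0.001, -0.006])
```

```bash
python3 -m creep '[[[30,45,30],[0,0,-0.006],0.4],[[42,61,60],[0,0,-0.006],0.4],[[42,61,80],[0,0,-0.006],0.4],[[42,61,105],[0,0,-0.006],0.4],[[42,61,130],[0,0,-0.006],0.4],[[42,61,148],[0,0,-0.006],0.4],[[42,61,158],[0,0,-0.006],0.4],[[42,61,158],[0,0,-0.006],0.4],[[42,61,158],[0,0,-0.006],0.4]]' 40
python3 -m creep '[[[0,0,0],[0,0,0],0.2],[[0,0,0],[0,0,0],0.0],[[0,0,0],[0,0,0],0.0],[[0,0,0],[0,0,0],0.0],[[0,0,0],[0,0,0],0.0]]' 40
```

```text
clock: 12.15
tcp_pos: [474.8, -40.4, 45.3]
tcp_rot: [[0.956, -0.292, 0.001], [-0.292, -0.956, 0.0], [0.001, -0.0, -1.0]]
contact_force: [0.1, -0.2, -0.3]
grip_width: 34.0
clock: 12.78
tcp_pos: [474.9, -40.4, 45.4]
tcp_rot: [[0.956, -0.292, 0.001], [-0.292, -0.956, 0.0], [0.001, -0.0, -1.0]]
contact_force: [-1.1, 0.4, 6.0]
grip_width: 9.7
```

```bash
python3 -m creep '[[[0,0,0],[0,0,0],0],[[0,0,-4],[0,0,0],0],[[0,0,-15],[0,0,0],0],[[0,0,-45],[0,0,0],0],[[0,0,-90],[0,0,0],0],[[0,0,-135],[0,0,0],0],[[0,0,-170],[0,0,0],0],[[0,0,-185],[0,0,0],0],[[0,0,-185],[0,0,0],0],[[0,0,-185],[0,0,0],0]]' 110
python3 - <<'E'
from h import *
s=cams.snapshot("wrist"); s["obs"]=monitor.get_obs(); np.save("pics/w6.npy",s,allow_pickle=True)
cv2.imwrite("pics/w6.png",s["image"][:,:,::-1])
print(s["obs"]["contact_force"],s["obs"]["ft_torque"],s["obs"]["grip_width"])
E
```

```text
clock: 14.02
tcp_pos: [473.8, -40.4, 228.5]
tcp_rot: [[0.956, -0.292, -0.002], [-0.292, -0.956, 0.0], [-0.002, 0.001, -1.0]]
contact_force: [-0.2, 0.7, -3.3]
grip_width: 8.2
[-0.60343525  0.40315773 -2.93307353] [-0.17335305  0.05041108 -0.00531494] 8.785647938318032
```

View pics/w6.png

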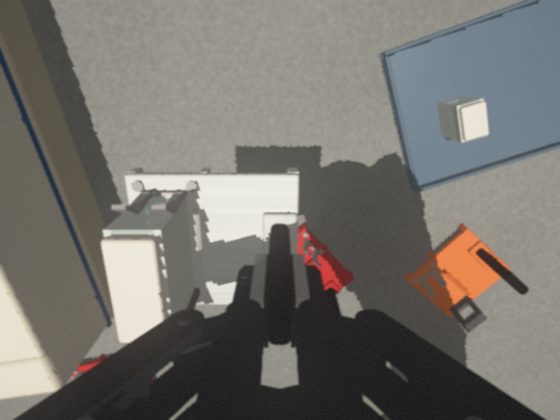

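```bash
python3 - <<'E'
from h import *
s=np.load("pics/w6.npy",allow_pickle=True).item();o=s["obs"];T=np.array(o["tcp_rot"])
z=o["tcp_pos"][2]-29.4
for q in [(126,175),(299,173)]: print(np.round(T.T@(onz(s,*q,z)-o["tcp_pos"]),1))
zc=o["tcp_pos"][2]-45.4+64
for q in [(103,236),(159,238),(167,338),(118,343)]: print("cap",np.round(T.T@(onz(s,*q,zc)-o["tcp_pos"]),1))
y=np.radians(-5.6);R=np.array([[np.cos(y),-np.sin(y)],[np.sin(y),np.cos(y)]])
S=np.array([536,337.5]); h=S+R@[-110,-60]; print(h,goal((h[0],h[1],260),-5.6))
E
```

```text
[ 39.1 -80.   29.3]
[40.2  9.7 29.3]
cap [ 26.8 -70.7 -18.7]
cap [ 26.  -48.5 -18.7]
cap [-23.2 -50.6 -18.6]
cap [-25.9 -72.9 -18.6]
[420.67001202 288.52047497] ([-146.9, -299.0, -31.4], [0.0, 0.002, -0.198])
```

```bash
python3 -m creep '[[[-10,-20,-15],[0,0,-0.02],0],[[-30,-60,-25],[0,0,-0.06],0],[[-55,-110,-31],[0,0,-0.1],0],[[-80,-160,-31],[0,0,-0.14],0],[[-105,-210,-31],[0,0,-0.17],0],[[-127,-255,-31],[0,0,-0.198],0],[[-142,-288,-31],[0,0,-0.198],0],[[-147,-299,-31],[0,0,-0.198],0],[[-147,-299,-31],[0,0,-0.198],0],[[-147,-299,-31],[0,0,-0.198],0]]'
python3 - <<'E'
from h import *
s=cams.snapshot("wrist"); s["obs"]=monitor.get_obs(); np.save("pics/w7.npy",s,allow_pickle=True)
cv2.imwrite("pics/w7.png",s["image"][:,:,::-1])
E
```

```text
clock: 15.32
tcp_pos: [421.0, 288.0, 260.6]
tcp_rot: [[0.995, -0.098, -0.0], [-0.098, -0.995, -0.001], [-0.0, 0.001, -1.0]]
contact_force: [-0.3, -0.3, -3.4]
grip_width: 8.4
```

View pics/w7.png

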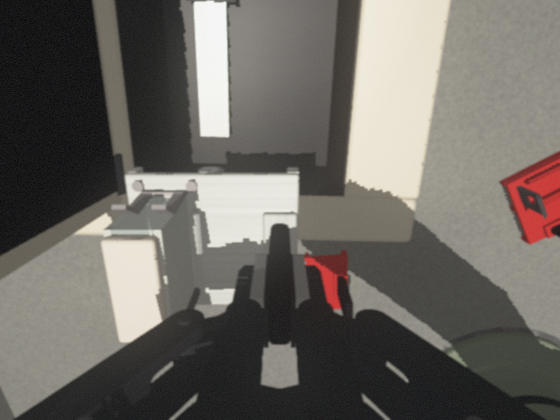

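The rail is visible: lower end at (201-230,137), upper end at the stop near (194-228,2). I measure it in the tool frame.

```bash
python3 - <<'E'
from h import *
s=np.load("pics/w7.npy",allow_pickle=True).item();o=s["obs"];T=np.array(o["tcp_rot"]);g=cv2.cvtColor(s["image"],cv2.COLOR_RGB2GRAY).astype(int)
f=lambda u,v,z:onz(s,u,v,z)
L=[];Rr=[]
for v in range(6,134,4):
    w=np.where(g[v,180:245]>150)[0]+180; L.append(f(w[0]-.0,v,58)[:2]); Rr.append(f(w[-1]+1,v,58)[:2])
L=np.array(L);Rr=np.array(Rr); M=(L+Rr)/2; k=np.polyfit(M[:,0],M[:,1],1); print("width",np.linalg.norm(L-Rr,axis=1).round(1)[::6],"yaw",np.degrees(np.arctan(k[0])))
col=np.where(g[:,215]>150)[0]; print(col[col<170][[0,-1]])
c=col[col<150]; 
for v in (c[0],c[-1]+1): print("end",np.round(f(215,v,58),1))
for yaw in [np.degrees(np.arctan(k[0]))]:
    d=np.array([np.cos(np.radians(yaw)),np.sin(np.radians(yaw))]); e=f(215,c[-1]+1,58)[:2]; x0=e[0]; E0=np.array([x0,np.polyval(k,x0)])
    print("seat from -x end",E0+80*d)
print([ (v,g[v,211]) for v in range(0,8)], T[:,0])
E
```

```text
width [30.2 30.  30.6 29.4 30.  30.7] yaw -6.8457454934820845
[  2 136]
end [577.3 330.1  58. ]
end [459.5 349.   58. ]
seat from -x end [538.8889153  339.63086093]
[(0, np.int64(185)), (1, np.int64(240)), (2, np.int64(245)), (3, np.int64(245)), (4, np.int64(244)), (5, np.int64(245)), (6, np.int64(245)), (7, np.int64(245))] [ 9.95114297e-01 -9.87294860e-02 -1.58549374e-04]
```

```bash
python3 -c "
from h import *
print(goal((521.1,281.3,260),-6.2))"
python3 -m creep '[[[30,-1,0],[0,0,0.01],0],[[75,-2,0],[0,0,0.01],0],[[98,-3,0],[0,0,0.01],0],[[100.3,-3.2,0],[0,0,0.01],0],[[100.3,-3.2,10],[0,0,0.01],0],[[100.3,-3.2,40],[0,0,0.01],0],[[100.3,-3.2,80],[0,0,0.01],0],[[100.3,-3.2,115],[0,0,0.01],0],[[100.3,-3.2,130],[0,0,0.01],0],[[100.3,-3.2,130],[0,0,0.01],0]]'
python3 -c "
from h import *
print(goal((521.1,281.3,130),-6.2))"
```

```text
([100.1, -3.4, 0.7], [0.0, 0.0, 0.009])
clock: 16.62
tcp_pos: [520.7, 281.9, 130.5]
tcp_rot: [[0.994, -0.108, -0.001], [-0.108, -0.994, -0.0], [-0.001, 0.001, -1.0]]
contact_force: [-0.1, 0.7, -2.3]
grip_width: 8.5
([0.5, 0.5, 0.5], [0.001, 0.001, 0.0])
```

```bash
python3 -m creep '[[[0,0.4,6],[0,0,0],0],[[0,0.4,12],[0,0,0],0],[[0,0.4,18],[0,0,0],0],[[0,0.4,21],[0,0,0],0],[[0,0.4,24],[0,0,0],0],[[0,0.4,27],[0,0,0],0],[[0,0.4,27],[0,0,0],0]]'
python3 -m creep '[[[0,0,2],[0,0,0],0],[[0,0,4],[0,0,0],0],[[0,0,6],[0,0,0],0],[[0,0,6],[0,0,0],0]]'
```

```text
clock: 17.5
tcp_pos: [521.2, 281.4, 103.6]
tcp_rot: [[0.994, -0.108, -0.0], [-0.108, -0.994, -0.0], [-0.0, 0.0, -1.0]]
contact_force: [-0.1, -0.1, -3.1]
grip_width: 8.4
clock: 18.0
tcp_pos: [521.2, 281.4, 97.6]
tcp_rot: [[0.994, -0.108, -0.0], [-0.108, -0.994, -0.0], [-0.0, 0.0, -1.0]]
contact_force: [-0.5, 0.6, -3.2]
grip_width: 8.4
```

```bash
python3 -m creep '[[[0,0,1],[0,0,0],0],[[0,0,2],[0,0,0],0],[[0,0,2],[0,0,0],0]]'
python3 -m creep '[[[0,0,0.5],[0,0,0],0],[[0,0,1],[0,0,0],0],[[0,0,1],[0,0,0],0]]'
```

```text
clock: 18.38
tcp_pos: [521.2, 281.5, 95.8]
tcp_rot: [[0.994, -0.108, -0.0], [-0.108, -0.994, 0.0], [-0.0, -0.0, -1.0]]
contact_force: [0.0, 0.0, -2.7]
grip_width: 8.5
clock: 18.75
tcp_pos: [521.3, 281.4, 95.6]
tcp_rot: [[0.994, -0.108, 0.0], [-0.108, -0.994, 0.0], [0.0, -0.0, -1.0]]
contact_force: [-5.8, -3.7, 11.8]
grip_width: 8.6
```

Floor touched at the predicted height, and the holder is astride the rail. Now I slide it to the stop.

```bash
python3 -m creep '[[[0,0,-0.7],[0,0,0],0],[[2,0,-0.7],[0,0,0],0],[[4,0,-0.7],[0,0,0],0],[[6,0,-0.7],[0,0,0],0],[[6,0,-0.7],[0,0,0],0]]'
python3 -m creep '[[[1,0,0],[0,0,0],0],[[2,0,0],[0,0,0],0],[[2,0,0],[0,0,0],0]]'
python3 -m creep '[[[0.7,0,0],[0,0,0],0],[[1.4,0,0],[0,0,0],0],[[1.4,0,0],[0,0,0],0]]'
```

```text
clock: 19.38
tcp_pos: [527.5, 281.0, 95.6]
tcp_rot: [[0.994, -0.108, 0.0], [-0.108, -0.994, 0.0], [0.0, -0.0, -1.0]]
contact_force: [-1.1, 1.8, 3.5]
grip_width: 8.8
clock: 19.75
tcp_pos: [529.1, 280.7, 95.6]
tcp_rot: [[0.994, -0.108, -0.0], [-0.108, -0.994, 0.0], [-0.0, -0.0, -1.0]]
contact_force: [-4.2, 1.0, 5.6]
grip_width: 8.3
clock: 20.12
tcp_pos: [530.4, 280.5, 95.6]
tcp_rot: [[0.994, -0.108, -0.0], [-0.108, -0.994, -0.0], [-0.0, 0.0, -1.0]]
contact_force: [-4.9, 0.9, 6.0]
grip_width: 8.6
```

```bash
python3 -m creep '[[[0.7,0,0],[0,0,0],0],[[1.4,0,0],[0,0,0],0],[[1.4,0,0],[0,0,0],0]]'
python3 -m creep '[[[0.5,0,0],[0,0,0],0],[[1,0,0],[0,0,0],0],[[1,0,0],[0,0,0],0]]'
```

```text
clock: 20.5
tcp_pos: [531.8, 280.3, 95.6]
tcp_rot: [[0.994, -0.108, -0.0], [-0.108, -0.994, -0.0], [-0.0, 0.0, -1.0]]
contact_force: [-3.9, -0.1, 6.3]
grip_width: 8.8
clock: 20.88
tcp_pos: [532.8, 280.2, 95.6]
tcp_rot: [[0.994, -0.108, -0.0], [-0.108, -0.994, -0.0], [-0.0, 0.0, -1.0]]
contact_force: [-4.8, -0.1, 6.6]
grip_width: 8.5
```

```bash
python3 -m creep '[[[0.6,0,0],[0,0,0],0],[[1.2,0,0],[0,0,0],0],[[1.2,0,0],[0,0,0],0]]'
python3 -m creep '[[[0.5,0,0],[0,0,0],0],[[1,0,0],[0,0,0],0],[[1,0,0],[0,0,0],0]]'
```

```text
clock: 21.25
tcp_pos: [533.7, 280.1, 95.6]
tcp_rot: [[0.994, -0.108, -0.001], [-0.108, -0.994, -0.0], [-0.001, 0.0, -1.0]]
contact_force: [-8.3, -0.0, 9.0]
grip_width: 8.4
clock: 21.62
tcp_pos: [533.9, 280.0, 95.7]
tcp_rot: [[0.994, -0.108, -0.002], [-0.108, -0.994, -0.001], [-0.002, 0.001, -1.0]]
contact_force: [-13.0, -1.0, 14.8]
grip_width: 8.8
```

```bash
python3 -m creep '[[[-0.6,0,-0.2],[0,0,0],0],[[-0.6,0,-0.2],[0,0,0],0],[[-0.6,0,-0.2],[0,0,0],0.1],[[-0.6,0,-0.2],[0,0,0],0.2],[[-0.6,0,-0.2],[0,0,0],0.3],[[-0.6,0,-0.2],[0,0,0],0.35],[[-0.6,0,-0.2],[0,0,0],0.35]]' 20
python3 -m creep '[[[0,0,-10],[0,0,0],0.35],[[0,0,-30],[0,0,0],0.35],[[0,0,-70],[0,0,0],0.35],[[-20,0,-120],[0,0,0],0.35],[[-60,0,-150],[0,0,0],0.35],[[-80,0,-155],[0,0,0],0.35],[[-80,0,-155],[0,0,0],0.35],[[-80,0,-155],[0,0,0],0.35]]'
python3 - <<'E'
from h import *
s=cams.snapshot("wrist"); t=cams.snapshot("top"); s["obs"]=monitor.get_obs(); np.save("pics/w8.npy",s,allow_pickle=True);np.save("pics/t8.npy",t,allow_pickle=True)
cv2.imwrite("pics/w8.png",np.hstack([cv2.resize(s["image"][0:240,80:380,::-1],(750,600),interpolation=cv2.INTER_CUBIC)]))
E
```

```text
clock: 22.5
tcp_pos: [534.7, 279.9, 95.7]
tcp_rot: [[0.994, -0.108, 0.0], [-0.108, -0.994, -0.0], [0.0, 0.0, -1.0]]
contact_force: [-0.7, 0.4, -0.5]
grip_width: 29.7
clock: 23.5
tcp_pos: [455.5, 288.3, 250.2]
tcp_rot: [[0.994, -0.108, -0.0], [-0.108, -0.994, -0.001], [-0.0, 0.001, -1.0]]
contact_force: [-0.4, 0.2, -0.4]
grip_width: 29.8
```

View pics/w8.png

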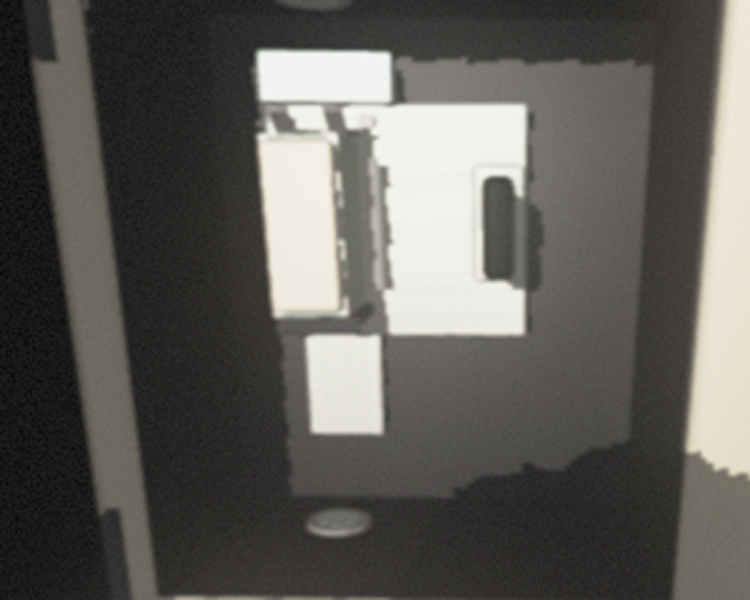

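The holder is square on the rail and flush at the stop, with the cell home (crop: base top edge at row 103 against the stop; rail end at (345,434)). That is 12 pictures viewed, so from here I work by numbers. Next I check the seating and locate the lid.

```bash
python3 - <<'E'
from h import *
s=np.load("pics/w8.npy",allow_pickle=True).item();t=np.load("pics/t8.npy",allow_pickle=True).item();b=np.load("pics/b5.npy",allow_pickle=True).item()
y=np.radians(-6.2);R=np.array([[np.cos(y),-np.sin(y),0],[np.sin(y),np.cos(y),0],[0,0,1]])
g=lambda X,Y:(80+X/2.5,Y/2.5)
P=lambda X,Y,z:np.round(R.T@onz(s,*g(X,Y),z),1)
print("base fr L/R",P(400,103,66),P(525,103,66),"back",P(400,335,66),P(525,335,66)); print("rail end",P(345,434,58),"stop top near L/R",P(257,103,70),P(390,103,70),"cap",P(258,137,114),P(330,137,114),P(340,312,114),P(272,315,114)); print("rail sides",P(306,400,58),P(383,400,58))
O=R.T@np.array([534.3,279.9,0])+[0,60,0]; print("origin est from TCP",O, R@O)
# lid
for n,a,c in [("-x end",(25,250),(371,41)),("+x end",(42.5,142.5),(436,70))]:
    p,e=tri(t,a,b,c); print(n,np.round(p),round(e,1),"z326:",np.round(onz(t,*a,326)), "photom axes",np.round(R.T@(onz(t,*a,326)),1))
# well back edge/lid foot from w8: strip left (cream) edges near y ~300 rows
for X,Y in [(82,100),(150,550),(50,100)]: print("well back edge",P(X,Y,150))
E
```

```text
base fr L/R [539.6 370.2  66. ] [539.6 326.8  66. ] back [459.6 373.2  66. ] [459.6 325.9  66. ]
rail end [419.  397.6  58. ] stop top near L/R [539.2 418.8  70. ] [539.2 373.2  70. ] cap [525.5 408.1 114. ] [525.5 386.6 114. ] [473.9 386.7 114. ] [472.9 408.5 114. ]
rail sides [432.9 412.3  58. ] [432.9 381.8  58. ]
origin est from TCP [500.94584039 395.96691057   0.        ] [540.77996134 339.54905784   0.        ]
-x end [434. 444. 322.] 3.1 z326: [432. 440. 326.] photom axes [382.2 484.3 326. ]
+x end [628. 419. 320.] 1.5 z326: [626. 415. 326.] photom axes [577.1 480.5 326. ]
well back edge [531.9 443.5 150. ]
well back edge [406.6 442.6 150. ]
well back edge [531.9 451.7 150. ]
```

```bash
python3 -m creep '[[[0,0,-50],[0,0,0],0],[[0,0,-100],[0,0,0],0],[[10,-10,-145],[0,0,0],0],[[30,-60,-150],[0,0,0],0],[[50,-115,-150],[0,0,0],0],[[58,-165,-150],[0,0,0],0],[[58,-194,-150],[0,0,0],0],[[58,-194,-150],[0,0,0],0],[[58,-194,-150],[0,0,0],0]]' 40
python3 -m creep '[[[0,0,30],[0,0,0],0],[[0,0,70],[0,0,0],0],[[0,0,95],[0,0,0],0],[[0,0,100],[0,0,0],0],[[0,0,100],[0,0,0],0]]'
```

```text
clock: 24.72
tcp_pos: [534.2, 474.6, 400.0]
tcp_rot: [[0.994, -0.109, -0.0], [-0.109, -0.994, -0.001], [-0.0, 0.001, -1.0]]
contact_force: [0.2, -0.3, 0.6]
grip_width: -0.0
clock: 25.35
tcp_pos: [534.2, 474.8, 301.7]
tcp_rot: [[0.994, -0.109, 0.001], [-0.109, -0.994, 0.001], [0.001, -0.001, -1.0]]
contact_force: [0.2, 0.5, 0.6]
grip_width: -0.1
```

```bash
python3 -m creep '[[[0,10,1],[0,0,0],0],[[0,20,2],[0,0,0],0],[[0,30,2],[0,0,0],0],[[0,40,2],[0,0,0],0],[[0,51,2],[0,0,0],0],[[0,61,1],[0,0,0],0],[[0,71,1],[0,0,0],0],[[0,81,1],[0,0,0],0],[[0,91,1],[0,0,0],0],[[0,91,1],[0,0,0],0]]'
python3 - <<'E'
from h import *
t=cams.snapshot("scene"); cv2.imwrite("pics/s9.png",t["image"][:,:,::-1]); print(monitor.get_obs()["contact_force"])
E
```

```text
clock: 26.6
tcp_pos: [524.1, 383.7, 299.9]
tcp_rot: [[0.994, -0.109, 0.0], [-0.109, -0.994, -0.0], [0.0, 0.0, -1.0]]
contact_force: [-0.6, 0.6, -0.1]
grip_width: -0.0
[ 0.42343847  0.36844851 -0.04828395]
```

```bash
python3 -m creep '[[[0,10,2],[0,0,0],0],[[0,20,5],[0,0,0],0],[[0,29,7],[0,0,0],0],[[0,38,10],[0,0,0],0],[[0,47,14],[0,0,0],0],[[0,56,19],[0,0,0],0],[[0,64,24],[0,0,0],0],[[0,72,29],[0,0,0],0]]'
python3 - <<'E'
from h import *
t=cams.snapshot("scene"); b=np.load("pics/b5.npy",allow_pickle=True).item()
# lid region: colour stats of initial lid patch (inner black) now vs then
for n,(x,y,w,h) in dict(lidtop=(372,45,55,12),lidface=(375,60,40,40)).items(): print(n,b["image"][y:y+h,x:x+w].mean((0,1)).round(),t["image"][y:y+h,x:x+w].mean((0,1)).round())
E
```

```text
clock: 27.65
tcp_pos: [516.0, 312.7, 270.3]
tcp_rot: [[0.994, -0.108, -0.0], [-0.108, -0.994, 0.0], [-0.0, -0.0, -1.0]]
contact_force: [0.1, 1.8, -0.8]
grip_width: 0.0
lidtop [130. 124. 116.] [98. 95. 91.]
lidface [25. 24. 25.] [123. 119. 111.]
```

```bash
python3 -m creep '[[[0,8,7],[0,0,0],0],[[0,15,13],[0,0,0],0],[[0,22,20],[0,0,0],0],[[0,28,28],[0,0,0],0],[[0,33,36],[0,0,0],0],[[0,39,45],[0,0,0],0],[[0,44,54],[0,0,0],0],[[0,48,62],[0,0,0],0]]'
python3 -m creep '[[[0,3,9],[0,0,0],0],[[0,6,18],[0,0,0],0],[[0,9,26],[0,0,0],0],[[0,11,32],[0,0,0],0],[[0,11,34],[0,0,0],0]]'
```

```text
clock: 28.7
tcp_pos: [510.8, 265.2, 208.1]
tcp_rot: [[0.994, -0.108, -0.0], [-0.108, -0.994, 0.0], [-0.0, -0.0, -1.0]]
contact_force: [0.5, 1.4, 0.0]
grip_width: -0.0
clock: 29.32
tcp_pos: [509.6, 254.2, 174.3]
tcp_rot: [[0.994, -0.108, -0.0], [-0.108, -0.994, -0.0], [-0.0, 0.0, -1.0]]
contact_force: [-0.4, -1.1, 0.3]
grip_width: -0.1
```

```bash
python3 -m creep '[[[0,0,1.5],[0,0,0],0],[[0,0,2.5],[0,0,0],0],[[0,0,3],[0,0,0],0],[[0,0,3],[0,0,0],0]]'
python3 -m creep '[[[0,0,0.5],[0,0,0],0],[[0,0,1],[0,0,0],0],[[0,0,1],[0,0,0],0]]'
```

```text
clock: 29.82
tcp_pos: [509.8, 254.6, 172.1]
tcp_rot: [[0.994, -0.108, 0.0], [-0.108, -0.994, 0.0], [0.0, -0.0, -1.0]]
contact_force: [-0.4, -1.1, 5.8]
grip_width: -0.1
clock: 30.2
tcp_pos: [509.8, 254.6, 171.9]
tcp_rot: [[0.994, -0.108, 0.001], [-0.108, -0.994, 0.0], [0.001, -0.001, -1.0]]
contact_force: [-5.8, -4.0, 19.8]
grip_width: -0.0
```

The lid is hard on its seat at z = 172 with 20 N. I retreat and check the scene by masks.

```bash
python3 -m creep '[[[0,0,-10],[0,0,0],0],[[0,0,-50],[0,0,0],0],[[0,0,-100],[0,0,0],0],[[0,40,-140],[0,0,0],0],[[0,100,-150],[0,0,0],0],[[0,160,-150],[0,0,0],0],[[0,215,-150],[0,0,0],0],[[0,260,-150],[0,0,0],0],[[0,260,-150],[0,0,0],0],[[0,260,-150],[0,0,0],0]]'
python3 - <<'E'
from h import *
t=cams.snapshot("top"); c=cams.snapshot("scene"); a=cv2.imread("pics/top0.png")[:,:,::-1]; b=cv2.imread("pics/scene0.png")[:,:,::-1]
for n,x in dict(c30=(358,215,28,32),c10=(440,215,25,25)).items(): print(n,mrect(t,x,52,170)[:3])
d=np.abs(a.astype(int)-t["image"]).max(2); e=np.abs(b.astype(int)-c["image"]).max(2)
for n,(x,y,w,h) in dict(jug=(395,100,75,70),tray_c10=(435,200,30,55),c50place=(395,205,32,50),red2=(150,300,45,45),tubes=(258,85,110,55)).items(): print(n,"top changed px",int((d[y:y+h,x:x+w]>60).sum()))
print("scene jug",int((e[320:410,180:275]>60).sum()))
y=np.radians(-6.2);R=np.array([[np.cos(y),-np.sin(y),0],[np.sin(y),np.cos(y),0],[0,0,1]])
H=np.array([480,443,0])
for k in [(-95,-174,172),(95,-174,172),(0,-90,172),(-95,-5,172),(95,-5,172),(50,-186,150)]:
    p=R@(H+[k[0],k[1],0])+[0,0,k[2]]; u,v=proj(c,p); U,V=proj(t,p); print(k,"scene rgb",c["image"][int(v),int(u)],(round(u),round(v)),"top",t["image"][int(V),int(U)])
# lid front edge profile in the scene: row scan across edge
p0=R@(H+[60,-150,0])+[0,0,172];p1=R@(H+[60,-215,0])+[0,0,150]
cv2.imwrite("pics/s10.png",c["image"][:,:,::-1])
print([int(c["image"][int(v),int(u)].mean()) for u,v in [proj(c,p0+(p1-p0)*f) for f in np.linspace(0,1,22)]])
E
```

```text
clock: 31.45
tcp_pos: [481.7, -3.4, 321.0]
tcp_rot: [[0.994, -0.108, 0.0], [-0.108, -0.994, 0.0], [0.0, -0.0, -1.0]]
contact_force: [-1.0, 0.2, -0.9]
grip_width: -0.2
c30 (array([ 470.5, -224.2]), array([23.5, 33.3]), 87.9)
c10 (array([ 474.5, -419.5]), array([13.4, 22.4]), 20.7)
jug top changed px 0
tray_c10 top changed px 0
c50place top changed px 252
red2 top changed px 0
tubes top changed px 1
scene jug 1
(-95, -174, 172) scene rgb [185 174 157] (310, 123) top [103  93  83]
(95, -174, 172) scene rgb [205 195 177] (369, 158) top [241 238 222]
(0, -90, 172) scene rgb [229 218 200] (359, 126) top [247 240 225]
(-95, -5, 172) scene rgb [226 215 197] (351, 99) top [240 228 206]
(95, -5, 172) scene rgb [228 218 198] (408, 128) top [232 219 193]
(50, -186, 150) scene rgb [231 218 200] (350, 158) top [248 245 232]
[216, 216, 216, 217, 215, 192, 192, 137, 114, 114, 112, 128, 206, 217, 216, 216, 215, 215, 215, 215, 217, 216]
```

```bash
python3 -c "
from station import finish_job; print(finish_job())"
```

```text
the job is handed in; nothing more can be done
None
```

I loaded the 55 mm cell into the aluminium holder and stood the holder astride the photometer's rail, handle to the front and against the stop. I then closed the lid and handed the job in at about 31.5 s.

**What the last checks showed:**
- **Cell:** it bottomed out in the bay at the expected height. That press peaked at 58 N on the wrist, more than the 5 to 10 N suggested but under the 120 N limit. The close picture showed it level against the upright.
- **Holder:** it touched down at the predicted height. It stalled against the stop with about 13 N. The wrist picture put the base end within about 0.4 mm of the stop face, and 40.6 mm of rail was left showing (40 expected).
- **Lid:** it met a hard stop at 172 mm, its closed height, under 20 N. Points across its area showed the pale lid colour, except one corner sample in the top view, which came out darker and which I did not follow up.
- **Bystanders:** the top view showed no change at cell_10 or the jug. cell_30 measured within 1 mm of where it was.

After the lid closed I checked only by force and pixel values, because all 12 pictures had been viewed. The holder was not seen again after the lid closed.

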